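Dose the shaker dish with ceramic nuggets

ROBOT

A 7-joint arm with a two-finger parallel gripper is mounted at the origin on the work surface. World frame = base frame: x ahead of the robot, y to its left, z up, the work surface at z = 0. Lengths are in m, angles in rad, forces in N, time in s.
With the tool pointing down it reaches from about 0.4 to 0.85 m from the base axis. Payload 4.4 kg.
Tool frame: the origin (TCP) lies between the finger pads; the fingertips stand 19 mm ahead of it and the grasp point (between the pads) is the TCP; z points along the fingers, y is the line along which they close (so a half turn about z gives the same grasp; the last joint's range is limited). The gripper opens to 94 mm and grips with 3 to 60 N. Pads are 16 mm wide; open, the fingers measure 119 mm over their backs; the gripper's body (75 mm by 177 mm) begins 78 mm behind the grasp point.
Start: joints at [-1.354, 0.628, 0.038, 1.517, -0.027, 0.996, -0.02], TCP at [0.181, 0.624, 0.224] pointing down, gripper open.
Joint ranges: [-3.06, 3.06], [-0.37, 2.12], [-1.25, 1.32], [0.18, 2.47], [-1.1, 4.24], [0.23, 1.98], [-2.94, 2.94]. Speed limits (rad/s): [2.57, 2.57, 3.14, 3.14, 3.14, 3.14, 3.14].

INTERFACE

Orientations are given as a unit quaternion [x, y, z, w].
In Python, from station import ctrl, viewer gives the robot as it stands. The module is installed in compiled form; this text tells all that it offers. Calls block until the motion is done:
- ctrl.move_to(position, orientation): joint-space move of the TCP to a pose.
- ctrl.servo_line(position, frame=None, max_speed=0.15, f_stop=None): straight line of the TCP; frame=None keeps the orientation; max_speed is the mean speed in m/s. With f_stop (N) it stops when the force on the tool has changed by that much, and returns True; else False.
- ctrl.move_joints(angles): joint-space move.
- ctrl.open_gripper() and ctrl.clamp(): open the fingers fully, or close them until they stop; the grip force is fixed at half the most.
- ctrl.pause(seconds).
- ctrl.solve_ik(position, orientation): joint angles nearest the present ones, or None.
- viewer.snapshot(name): name is "side" or "top"; returns the picture (384x512x3 uint8, blue, green, red); there is no depth.
- viewer.camera_params(name): a dict with "vertical_fov" (degrees; the focal length in pixels is half the picture's height over the tangent of half this angle, whatever the lens; pixels are square), "cx", "cy" (the principal point, pixels), "R" (3x3) and "t" (3): a world point X has camera coordinates R X + t. Camera axes: x right, y down, z forward; pixel columns grow to the right and rows downward; lengths in m; the calibration is good to about 2 mm. A picture is of the moment at which its call begins. camera_params takes no time and is no camera call.
A pose or a line that the arm cannot do raises ctrl.IKError and nothing moves.
- ctrl.hand_in(): hands the job in; it is judged then, once.
Readings, each from a call of its own:
- ctrl.read_t(): time.
- ctrl.read_q(): joint angles.
- ctrl.read_qvel(): joint speeds.
- ctrl.read_joint_torque(): joint torques, N m.
- ctrl.read_position(): TCP position.
- ctrl.read_eef_rot(): TCP orientation.
- ctrl.read_ft_force(): force on the tool from outside, world axes, zero at the start.
- ctrl.read_moment(): the same for the moment, N m.
- ctrl.read_width(): opening from 0.0 (shut) to 1.0 (fully open).
- ctrl.read_grip_force(): force on a finger pad.
Only numpy, scipy, OpenCV 4.12 (cv2) and the standard library are available. Lean on these libraries where they do the work, as an engineer would, in place of code of your own. Each camera call takes 0.05 s, during which the arm holds its last target. There are 200 camera calls.

TASK

With the scoop, take nuggets from the white trough and tip at least three of them into the glass dish on the shaker, spilling none (those left over stay in the trough) and never touching a nugget with the gripper. Then slide the shaker's speed slider to the green mark. Finish with the scoop lying pan-down on its black mat, the dish still standing where it was, and the other things on the bench left alone.

Things in the scene. Friction and masses are not known exactly. Their poses are not given: they have to be found in the camera images.
- scoop: loose slick steel scoop, blue handle, 100 g, on the black mat. Origin: centre of the pan's underside, z up. Pan x -42 to +40 mm, 64 mm wide, open at -x (thin bevelled lip, 1-3 mm), 32 mm high back at +x, sides 26 mm high, floor 3 mm thick. Handle: flat-sided bar 14 mm wide (y), 16 mm deep, rising at 42 degrees from the back's top (x 36, z 26 mm) to (x 125, z 105 mm)
- scoop_grip (a point): middle of the scoop's handle, at (85, 0, 69.5) mm in the scoop's frame; axes as the scoop's; pinch the handle across its y
- scoop_lip (a point): middle of the scoop's front lip, at (-42, 0, 1) mm in the scoop's frame
- tray: white fixed trough with the nuggets. Origin on the table; z up, x along it, +x away from the robot. Inside y -38 to 38 mm; floor 8 mm above the origin, flat from x = -80 to +135 mm; at the near end a 45 degree ramp rises from x = -80 to x = -115 mm. Walls 4 mm thick, tops 40 mm above the table, but 72 mm around the ramp (x below -64 mm)
- mat: black rubber mat, fixed, 210 (x) by 120 (y) by 3 mm, the scoop's place. Origin: centre of its underside, on the table; z up
- dish: open glass dish, 280 g, standing loose on the shaker's platform: 106 mm across below, 110 mm at the rim, 75 mm high, wall 4 mm, floor 5 mm. Origin: centre of its underside, z up
- dish_mid (a point): point on the dish's axis, 30 mm above its underside
- dish_rim (a point): centre of the dish's mouth, 75 mm above its underside
- shaker: grey fixed laboratory shaker, 290 (x) by 230 (y) mm. Origin: under its centre on the table, z up, x away from the robot. Near deck 45 mm high with the speed slider (track along y at x = -90 mm); platform (centre x = 55 mm, 180 by 210 mm) 60 mm high, its low rim 66 mm
- speed (a joint): position of the speed slider in m along the shaker's +y, 0 to 0.100; stiff by about 1.5 N, stays where it is left
- speed_top (a point): top centre of the slider's black grip: 28 mm (shaker x) by 20 mm (shaker y), 40 mm high; the top lies 99.5 mm above the table; below the grip the track's aluminium base is 40 mm wide, its top 59 mm above the table
- mark: green mark, a tab 16 (x) by 8 (y) by 16 mm on the deck beside the track, on the far side of it: where the slider's middle must stand. Origin: centre of its underside; axes as the shaker's
- nugget1: terracotta ceramic nugget, lumpy, three-lobed, 26 mm across and 16 mm thick, 12 g; origin: its centre
- nugget2: terracotta ceramic nugget, lumpy, three-lobed, 26 mm across and 16 mm thick, 12 g; origin: its centre (like nugget1)
- nugget3: terracotta ceramic nugget, lumpy, three-lobed, 26 mm across and 16 mm thick, 12 g; origin: its centre (like nugget1)
- nugget4: terracotta ceramic nugget, lumpy, three-lobed, 26 mm across and 16 mm thick, 12 g; origin: its centre (like nugget1)
- nugget5: terracotta ceramic nugget, lumpy, three-lobed, 26 mm across and 16 mm thick, 12 g; origin: its centre (like nugget1)
- tape: yellow ring of tape, 76 mm across, 22 mm high, lying on the table; bystander
- jar: small amber jar with white cap, 48 mm across, 55 mm high; bystander
- spatula: lab spoon 170 mm long lying on the table; bystander
- weight: brass balance weight, 30 mm across, 40 mm high; bystander
- stopper: black rubber stopper, 24 mm across, 24 mm high; bystander
Things that resemble listed ones, but are neither listed nor needed, are in the scene too. Several things have the shape of the mat; the one meant has the colours described above.

How it is judged:
By the outcome, as a careful person would: the job done as asked, in the order asked, and still so for the second after the job is handed in, with the robot touching nothing.
It also fails if it takes over 72 s, if anything falls off the work surface, if the arm or the gripper's body presses on something with over 40 N, if the wrist force passes 120 N, or if a joint passes its speed limit or range.

## Working session

There is one attempt and no reset: what is moved stays moved. The work goes in short steps, each a Python script; the robot and the scene stay as the last script left them, time stands still between calls to the robot, and variables do not carry over. Pictures are saved under pics/ and viewed, at most 10 in all, crops included, and the job is handed in when it is done.

```bash
mkdir -p pics; python3 - <<'E'
from station import ctrl, viewer
import cv2,numpy as np
for n in("top","side"):
    im=viewer.snapshot(n); cv2.imwrite(f"pics/{n}0.png",cv2.resize(im,(800,600),interpolation=cv2.INTER_CUBIC)); cv2.imwrite(f"pics/{n}0_raw.png",im)
    p=viewer.camera_params(n); print(n,{k:np.round(v,4).tolist() for k,v in p.items() if not isinstance(v,str)})
print(ctrl.read_t(),ctrl.read_eef_rot())
E
```

```text
top {'vertical_fov': 55.0568, 'cx': 254.928, 'cy': 191.5562, 'R': [[-0.0232, -0.9997, 0.007], [-0.9938, 0.0224, -0.1088], [0.1087, -0.0095, -0.994]], 't': [0.0483, 0.4918, 0.8847]}
side {'vertical_fov': 54.3128, 'cx': 258.1883, 'cy': 196.8199, 'R': [[-0.7074, -0.7067, 0.0168], [-0.3831, 0.3633, -0.8493], [0.594, -0.6072, -0.5277]], 't': [0.3462, 0.2737, 0.7686]}
0.1 [ 1.40912524e-01  9.90021718e-01 -8.03148946e-04 -1.14405427e-04]
```

View pics/top0.png

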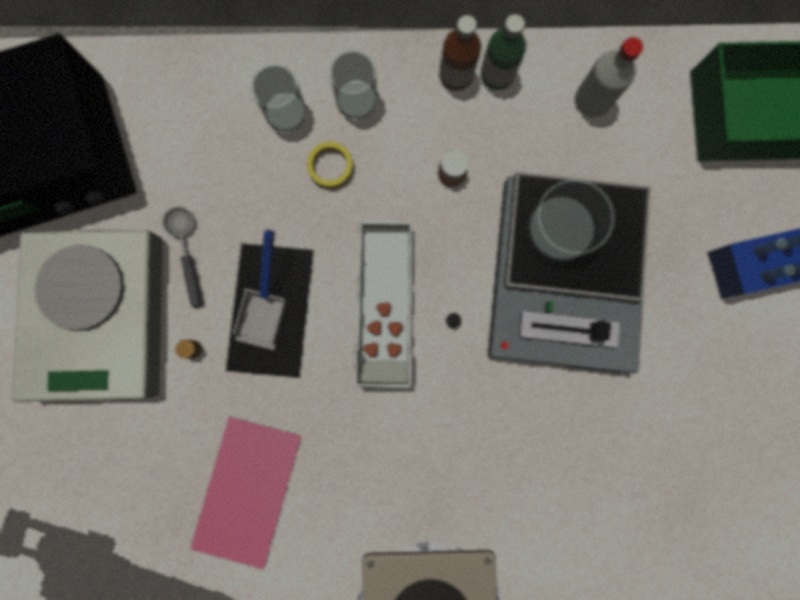

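View pics/side0.png

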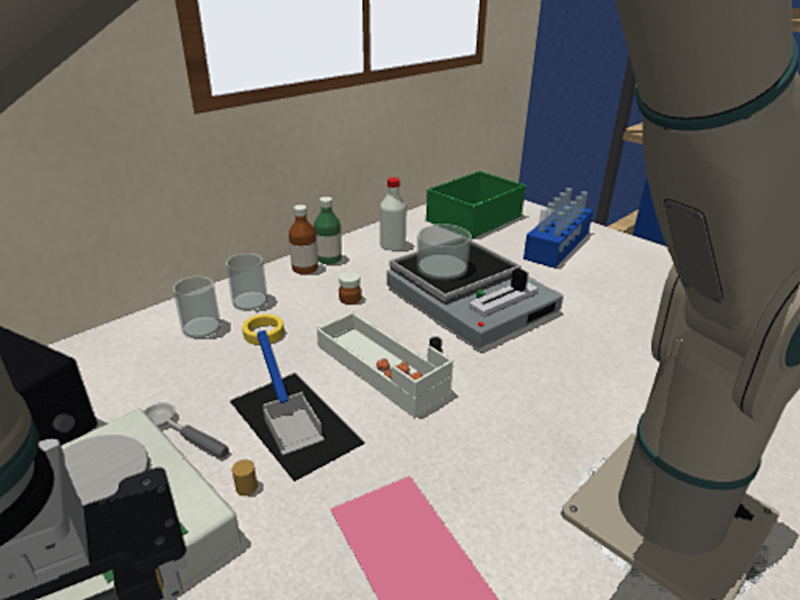

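The top view shows the black mat with the scoop (270,310), a pink mat decoy at (247,492), the trough with five nuggets (385,330), and the shaker with the dish (575,220), slider (600,330) and green mark (549,307). The side view shows the same things. The mat meant is the black one, because pink doesn't fit the description. The dish is the one on the shaker, not the beakers at (280,100) and (355,85). Next I'll enlarge both views to measure and confirm.

```bash
python3 - <<'E'
from station import viewer
import cv2
print(viewer.camera_params("top").keys())
def crop(n,x0,y0,x1,y1,s,o):
    im=cv2.imread(f"pics/{n}0_raw.png")[y0:y1,x0:x1]
    im=cv2.resize(im,None,fx=s,fy=s,interpolation=cv2.INTER_CUBIC)
    im=cv2.convertScaleAbs(im,alpha=1.5,beta=15)
    for x in range((x0+19)//20*20,x1,20): cv2.line(im,(int((x-x0+.5)*s),0),(int((x-x0+.5)*s),6),(0,0,255),1); cv2.putText(im,str(x),(int((x-x0+.5)*s)-10,16),0,.35,(0,0,255),1)
    for y in range((y0+19)//20*20,y1,20): cv2.line(im,(0,int((y-y0+.5)*s)),(6,int((y-y0+.5)*s)),(0,0,255),1); cv2.putText(im,str(y),(8,int((y-y0+.5)*s)+4),0,.35,(0,0,255),1)
    cv2.imwrite(o,im)
crop("top",140,105,420,255,2.85,"pics/c1.png")
crop("side",140,130,365,310,3.3,"pics/c2.png")
E
```

```text
dict_keys(['vertical_fov', 'cx', 'cy', 'R', 't'])
```

View pics/c1.png

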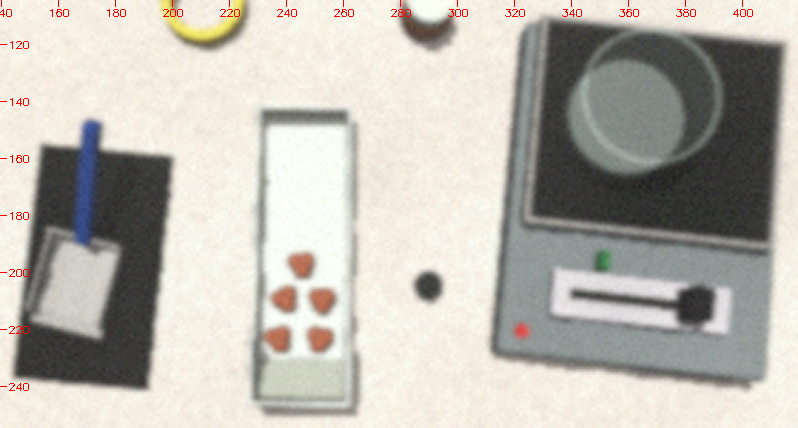

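View pics/c2.png

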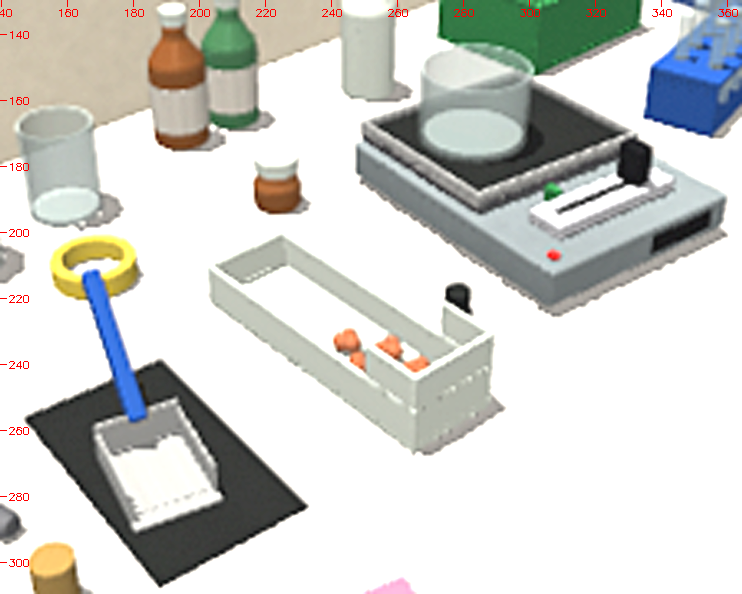

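The crops confirm the objects. In the top crop, the black mat's corners are at (42,145), (172,157), (148,388) and (14,376). The scoop's lip spans (30,320)–(101,337), the slider top is at (697,304), the mark at (603,260) and the dish rim at (652,97). The side crop shows the same features, so I can fit poses from both views.

```bash
cat > fit.py <<'E'
from station import viewer
import numpy as np
from scipy.optimize import least_squares
CAM={}
for n in("top","side"):
    p=viewer.camera_params(n); CAM[n]=(np.array(p["R"]),np.array(p["t"]),192/np.tan(np.radians(p["vertical_fov"]/2)),p["cx"],p["cy"])
def proj(n,X):
    R,t,f,cx,cy=CAM[n]; c=np.atleast_2d(X)@R.T+t
    return np.c_[f*c[:,0]/c[:,2]+cx,f*c[:,1]/c[:,2]+cy]
OFF={"top":(140,105,2.85),"side":(140,130,3.3)}
def raw(n,P):
    a,b,s=OFF[n]; return (np.atleast_2d(P)+.5)/s-.5+[a,b]
def fit(feat,yaw=True,x0=(.6,0,.0,0)):
    """feat: (view, model point, crop pixel)"""
    def pts(p):
        c,s=np.cos(p[3]),np.sin(p[3]); 
        return lambda m: np.array([c*m[0]-s*m[1],s*m[0]+c*m[1],m[2]])+p[:3]
    def res(q):
        p=np.r_[q,0] if not yaw else q
        T=pts(p); return np.concatenate([(proj(v,T(np.array(m)/1e3))-raw(v,u))[0] for v,m,u in feat])
    r=least_squares(res,x0 if yaw else x0[:3],loss="soft_l1"); return r.x,r.fun.reshape(-1,2)
E
cat > meas.py <<'E'
from fit import *
np.set_printoptions(precision=4,suppress=True)
F={}
F["mat"]=[("top",(105,60,3),(42,145)),("top",(105,-60,3),(172,157)),("top",(-105,-60,3),(148,388)),("top",(-105,60,3),(14,376)),
 ("side",(105,-60,3),(160,361)),("side",(-105,-60,3),(305,507)),("side",(-105,60,3),(161,585)),("side",(105,60,3),(27,418))]
F["scoop"]=[("top",(125,0,108),(92,124)),("top",(-42,32,1),(30,320)),("top",(-42,-32,1),(101,337)),("top",(40,32,32),(47,228)),("top",(40,-32,32),(119,244)),
 ("side",(125,0,108),(93,277)),("side",(-42,32,1),(136,530)),("side",(-42,-32,1),(221,495)),("side",(40,32,32),(95,427)),("side",(40,-32,32),(178,402))]
F["tray"]=[("top",(139,42,40),(262,110)),("top",(139,-42,40),(348,110)),("top",(-119,42,72),(252,402)),("top",(-119,-42,72),(352,405)),
 ("side",(139,-42,40),(284,237)),("side",(139,42,40),(211,270)),("side",(-119,-42,72),(492,336)),("side",(-119,42,72),(415,378)),("side",(-119,42,0),(418,453))]
F["shaker"]=[("top",(-35,105,66),(524,220)),("top",(-35,-105,66),(770,245)),("top",(145,-105,66),(783,43)),("top",(145,105,66),(546,18)),
 ("side",(145,105,66),(364,124)),("side",(-35,105,66),(482,200)),("side",(-35,-105,66),(637,134))]
for k,f in F.items():
    p,e=fit(f); print(k,p,np.abs(e).max(1))
for k,a,b in [("dishbase",(627,117),(474,133)),("dishrim",(652,97),(477,68)),("speedtop",(696,302),(634,145)),("mark16",(603,256),(552,188))]:
    p,e=fit([("top",(0,0,0),a),("side",(0,0,0),b)],yaw=False); print(k,p,np.abs(e).max(1))
# nuggets from top on z=17mm
R,t,f,cx,cy=CAM["top"]
for u in [(301,264),(285,299),(321,300),(278,339),(320,338)]:
    q=raw("top",u)[0]; d=R.T@np.array([(q[0]-cx)/f,(q[1]-cy)/f,1]); c=-R.T@t
    print("nug",c+d*(.016-c[2])/d[2])
E
python3 meas.py
```

```text
mat [ 0.4848  0.2449 -0.0016 -0.113 ] [0.659  0.8738 0.5243 0.409  0.5155 1.3853 0.9348 1.5106]
scoop [ 0.4679  0.2581  0.003  -0.2803] [0.5605 0.364  0.7548 0.4419 0.6    2.4497 0.7693 1.7774 0.4914 0.6406]
tray [ 0.4785  0.0573 -0.0045 -0.0363] [2.0268 2.7715 0.8743 0.6929 0.817  1.0607 1.5603 1.5733 1.639 ]
shaker [ 0.5277 -0.2357 -0.0041 -0.1301] [0.7909 1.4162 1.3149 1.2589 1.196  1.0979 0.7876]
dishbase [ 0.5937 -0.2176  0.0645] [0.1139 0.2128]
dishrim [ 0.593  -0.2163  0.1352] [0.0337 0.0653]
speedtop [ 0.434  -0.2538  0.1002] [0.2661 0.503 ]
mark16 [ 0.4761 -0.1922  0.0617] [0.2774 0.512 ]
nug [0.48   0.0614 0.016 ]
nug [0.4496 0.076  0.016 ]
nug [0.4481 0.0446 0.016 ]
nug [0.415  0.0827 0.016 ]
nug [0.415  0.0462 0.016 ]
```

```bash
cat > joint.py <<'E'
import io,contextlib
with contextlib.redirect_stdout(io.StringIO()): from meas import *
import cv2
S=["mat","scoop","tray","shaker"]; Z={"mat":0,"scoop":.003,"tray":0,"shaker":0}
F["tray"]=[x for x in F["tray"] if not(x[0]=="top" and x[1][0]>0)]
def projk(n,X,k):
    R,t,f,cx,cy=CAM[n]; c=np.atleast_2d(X)@R.T+t; a=c[:,:2]/c[:,2:]; a=a*(1+k*(a**2).sum(1,keepdims=True)); return a*f+[cx,cy]
def T(p,z,m):
    m=np.atleast_2d(m)/1e3; c,s=np.cos(p[2]),np.sin(p[2])
    return np.c_[c*m[:,0]-s*m[:,1]+p[0],s*m[:,0]+c*m[:,1]+p[1],m[:,2]+z]
def res(q):
    k=dict(top=q[0],side=q[1]); o=[]
    for i,n in enumerate(S):
        p=q[2+3*i:5+3*i]
        for v,m,u in F[n]: o.append((projk(v,T(p,Z[n],m),k[v])-raw(v,u))[0])
    return np.concatenate(o)
x0=np.r_[0,0,.485,.245,-.11,.468,.258,-.28,.478,.057,-.036,.528,-.236,-.13]
if __name__=="__main__":
    for fix in(True,False):
        g=(lambda q:res(np.r_[0,0,q])) if fix else res
        r=least_squares(g,x0[2:] if fix else x0,loss="soft_l1")
        print(r.cost,r.x)
    q=r.x; np.save("q.npy",q); k=dict(top=q[0],side=q[1])
    i=0
    for n in S: print(n,np.abs(r.fun[2*i:2*i+2*len(F[n])].reshape(-1,2)).max(1)); i+=len(F[n])
    P={n:q[2+3*i:5+3*i] for i,n in enumerate(S)}
    def box(x0,x1,y,z): return [(x0,y,z),(x1,y,z),(x1,-y,z),(x0,-y,z),(x0,y,z)]
    W=[("mat",box(-105,105,60,3)),("scoop",box(-42,40,32,0)),("scoop",[(40,-32,32),(40,32,32)]),("scoop",[(36,0,26),(125,0,105)]),("tray",box(-80,135,38,8)),("tray",box(-64,139,42,40)),("tray",box(-119,-64,42,72)),("tray",[(-119,42,0),(-119,-42,0)]),
     ("shaker",box(-35,145,105,66)),("shaker",box(-145,-35,115,45)),("shaker",box(-145,145,115,0))]
    out=[]
    for n,(a,b,c,d,s) in dict(top=(140,105,420,255,2.85),side=(140,130,365,310,3.3)).items():
        im=cv2.imread(f"pics/{n}0_raw.png")[b:d,a:c]; s2=s if n=="top" else 3.3
        im=cv2.convertScaleAbs(cv2.resize(im,None,fx=s2,fy=s2,interpolation=cv2.INTER_CUBIC),alpha=1.2,beta=0)
        for o,l in W:
            px=((projk(n,T(P[o],Z[o],l),k[n])-[a,b]+.5)*s2-.5).round().astype(int)
            cv2.polylines(im,[px],False,(255,0,255),1,cv2.LINE_AA)
        cv2.imwrite(f"pics/w_{n}.png",im)
E
python3 joint.py
```

```text
20.248370089649004 [ 0.4842  0.245  -0.1131  0.4679  0.2581 -0.2803  0.4789  0.0577 -0.0395
  0.5259 -0.2338 -0.1271]
14.417699361729522 [-0.0918 -0.129   0.4837  0.2473 -0.1141  0.4678  0.2599 -0.2825  0.4785
  0.0581 -0.0383  0.5278 -0.2378 -0.1298]
mat [0.3392 0.2406 0.8023 0.3976 0.6689 1.0678 0.4583 0.583 ]
scoop [0.1925 0.4146 0.6775 0.3737 0.709  2.2803 0.1173 1.4687 0.3578 0.6237]
tray [0.8605 0.298  2.0295 1.5899 1.3694 0.3805 1.3507]
shaker [1.0494 1.1552 0.6037 0.9288 0.7855 1.2825 0.479 ]
```

View pics/w_top.png

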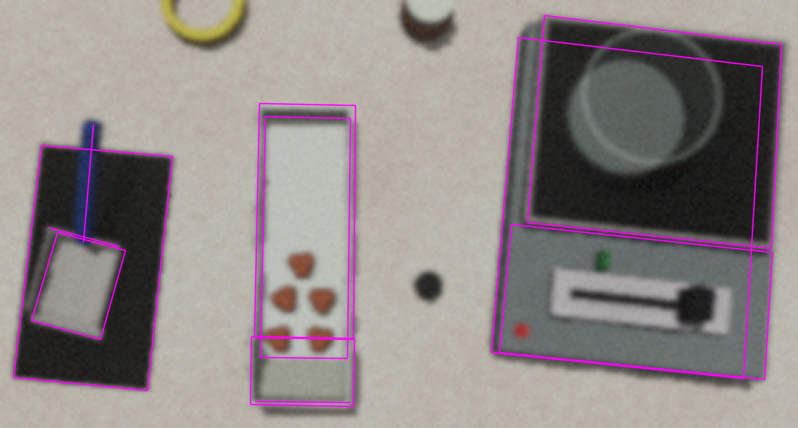

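View pics/w_side.png

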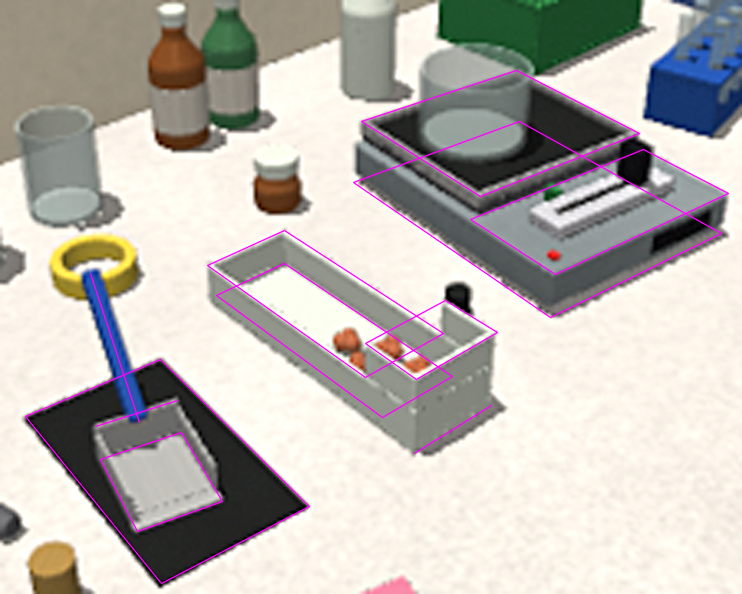

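The fit agrees to about 1 px, or 2 mm, in both views. Next I'll set up the helpers and check the planned poses for reachability.

```bash
cat > h.py <<'E'
from station import ctrl, viewer
import numpy as np, cv2
from scipy.spatial.transform import Rotation as Ro
TR=np.array([.4785,.0580,0]); TY=-.037
SC=np.array([.4678,.2595,.003]); SY=-.2815
GRIP=np.array([85,0,69.5])/1e3; LIP=np.array([-42,0,1])/1e3; BACK=np.array([40,0,0])/1e3
PHI=15.
def tool(yaw,pitch,phi=None):  # scoop yaw rad, pitch deg lip-up -> tool rotation
    phi=PHI if phi is None else phi
    return Ro.from_euler("ZYX",[yaw,np.radians(pitch+phi),0])*Ro.from_matrix(np.diag([-1.,1,-1]))
def pose(pt_model,pt_world,yaw,pitch,phi=None):
    "TCP pose putting scoop model point at the world point"
    Rs=Ro.from_euler("ZYX",[yaw,np.radians(pitch),0])
    return np.asarray(pt_world)+Rs.apply(GRIP-pt_model), tool(yaw,pitch,phi).as_quat()
def tray(x,y,z):
    return TR+Ro.from_euler("z",TY).apply(np.array([x,y,z])/1e3)
def line(p,v=.15,**k): return ctrl.servo_line(p[0],p[1],max_speed=v,**k)
def st(m=""): print(m,"t",round(ctrl.read_t(),2),"p",np.round(ctrl.read_position(),4),"F",np.round(ctrl.read_ft_force(),1),"w",round(ctrl.read_width(),3))
E
python3 - <<'E'
from h import *
import joint as J
from scipy.optimize import least_squares
k=dict(top=-.0918,side=-.129)
pt={}
for n,a,b in [("dishbase",(627,117),(474,133)),("dishrim",(652,97),(477,68)),("speedtop",(696,302),(634,145)),("mark16",(603,256),(552,188))]:
    r=least_squares(lambda X:np.r_[(J.projk("top",X,k["top"])-J.raw("top",a))[0],(J.projk("side",X,k["side"])-J.raw("side",b))[0]],[.5,-.2,.08])
    s=Ro.from_euler("z",.13).apply(r.x-[.5278,-.2378,0]); print(n,r.x.round(4),"shaker frame",s.round(4),np.abs(r.fun).max().round(2))
D=np.array([.5925,-.2185,0])
for phi in(0,10,20,30):
    w={"grasp":pose(GRIP*0,SC,SY,0,phi),"ins":pose(LIP,tray(30,2,12),TY,0,phi),"push":pose(LIP,tray(-78,2,10),TY,0,phi),"tilt":pose(LIP,tray(-112,2,45),TY,28,phi),"lift":pose(LIP,tray(-100,2,250),TY,28,phi)}
    for y in(0,-.36,-.7):
        u=np.array([np.cos(y),np.sin(y),0])*.01
        w[f"d20_{y}"]=pose(LIP,D+u+[0,0,.22],y,20,phi)
        for a in(-55,-70): w[f"d{a}_{y}"]=pose(LIP,D+u+[0,0,.125],y,a,phi)
    print(phi,{n:None if (q:=ctrl.solve_ik(*p)) is None else (round(q[0],1),round(q[5],2),round(q[6],1)) for n,p in w.items()})
E
```

```text
dishbase [ 0.5952 -0.2202  0.0631] shaker frame [0.0645 0.0261 0.0631] 0.07
dishrim [ 0.5947 -0.2194  0.1341] shaker frame [0.064  0.0269 0.1341] 0.08
speedtop [ 0.4338 -0.2573  0.0995] shaker frame [-0.0906 -0.0315  0.0995] 0.2
mark16 [ 0.4762 -0.1938  0.0611] shaker frame [-0.0569  0.037   0.0611] 0.36
0 {'grasp': (np.float64(-0.5), np.float64(0.6), np.float64(0.8)), 'ins': (np.float64(-0.1), np.float64(0.69), np.float64(1.4)), 'push': (np.float64(-0.1), np.float64(0.49), np.float64(1.3)), 'tilt': (np.float64(-0.1), np.float64(1.13), np.float64(1.4)), 'lift': (np.float64(-0.1), np.float64(1.52), np.float64(1.4)), 'd20_0': (np.float64(0.2), np.float64(1.95), np.float64(1.8)), 'd-55_0': (np.float64(1.2), np.float64(0.47), np.float64(-0.7)), 'd-70_0': None, 'd20_-0.36': None, 'd-55_-0.36': (np.float64(0.2), np.float64(0.65), np.float64(-1.6)), 'd-70_-0.36': None, 'd20_-0.7': (np.float64(0.4), np.float64(1.96), np.float64(1.4)), 'd-55_-0.7': (np.float64(-0.2), np.float64(0.58), np.float64(-1.5)), 'd-70_-0.7': None}
10 {'grasp': (np.float64(-0.3), np.float64(0.82), np.float64(0.9)), 'in
[... 1451 characters left out ...]
64(-0.2), np.float64(1.26), np.float64(1.1)), 'ins': (np.float64(-0.1), np.float64(1.52), np.float64(1.4)), 'push': (np.float64(-0.1), np.float64(1.26), np.float64(1.4)), 'tilt': (np.float64(-0.0), np.float64(1.82), np.float64(1.4)), 'lift': None, 'd20_0': None, 'd-55_0': (np.float64(0.3), np.float64(0.48), np.float64(2.3)), 'd-70_0': (np.float64(1.2), np.float64(0.25), np.float64(0.4)), 'd20_-0.36': None, 'd-55_-0.36': (np.float64(0.1), np.float64(0.41), np.float64(1.8)), 'd-70_-0.36': (np.float64(0.7), np.float64(0.28), np.float64(-0.5)), 'd20_-0.7': None, 'd-55_-0.7': (np.float64(-0.2), np.float64(0.45), np.float64(1.4)), 'd-70_-0.7': (np.float64(0.2), np.float64(0.44), np.float64(-0.5))}
```

```bash
cat >> h.py <<'E'
PHI=10.
D=np.array([.595,-.2198,0])
def pour(yaw,a,z,off=.01,phi=None):
    u=np.array([np.cos(yaw),np.sin(yaw),0])*off
    return pose(LIP,D+u+[0,0,z],yaw,a,phi)
E
python3 - <<'E'
from h import *
p,q=pose(GRIP*0,SC,SY,0)
ctrl.move_to(p+[0,0,.10],q); st()
for phi in(0,10,20):
  print("phi",phi)
  for y in(.4,0,-.36,-.7,-1.2):
    r=[]
    for a,z in((20,.19),(20,.165),(12,.165),(0,.155),(-20,.15),(-40,.14),(-60,.13),(-70,.13)):
        s=ctrl.solve_ik(*pour(y,a,z,phi=phi)); r.append(None if s is None else [round(float(s[i]),1) for i in(0,2,4,5,6)])
    print(y,r)
E
```

```text
t 2.04 p [0.5488 0.2377 0.1726] F [-0.3  0.2  0.3] w 0.997
phi 0
0.4 [[0.1, -0.1, 0.2, 1.7, 2.0], [0.1, -0.1, 0.2, 1.6, 2.0], [0.2, -0.1, 0.2, 1.5, 2.0], [0.3, -0.1, 0.1, 1.2, 2.1], [0.5, -0.3, -0.1, 0.7, 2.3], [1.2, -1.2, 0.6, 0.4, 1.8], None, None]
0 [[0.2, -0.0, 0.1, 1.9, 1.8], [0.2, -0.0, 0.1, 1.8, 1.8], [0.2, -0.0, 0.1, 1.6, 1.8], [0.3, -0.0, 0.0, 1.2, 1.8], [0.4, -0.1, -0.1, 0.6, 2.0], [1.1, -1.0, 1.4, 0.3, 0.7], [1.3, -1.2, 2.9, 0.6, -0.6], None]
-0.36 [[0.3, 0.1, -0.1, 2.0, 1.5], [0.3, 0.1, -0.1, 1.9, 1.5], [0.3, 0.1, -0.1, 1.6, 1.6], [0.3, 0.1, -0.1, 1.2, 1.6], [0.2, 0.1, -0.1, 0.6, 1.6], [0.7, -0.6, 1.6, 0.3, -0.1], [0.7, -0.7, 2.7, 0.9, -1.1], None]
-0.7 [[0.4, 0.1, -0.2, 1.9, 1.3], [0.4, 0.1, -0.2, 1.8, 1.3], [0.4, 0.1, -0.2, 1.6, 1.3], [0.3, 0.2, -0.1, 1.2, 1.3], [0.1, 0.3, -0.0, 0.6, 1.2], [0.1, 0.0, 1.4, 0.3, -0.2], [-0.1, 0.1, 2.4, 0.8, -1.4], None]
-1.2 [[0.5, 0.2, -0.3, 1.6, 1.0], [0.5, 0.2, -0.3, 1.6, 1.0], [0.4, 0.2, -0.3, 1.4, 1.0], [0.3, 0.3, -0.2, 1.1, 1.0], [0.0, 0.5, -0.0, 0.7, 0.7], [-0.4, 0.7, 0.5, 0.5, 0.1], [-0.8, 1.1, 1.0, 0.3, -0.7], [-0.9, 1.1, 1.3, 0.
[... 1133 characters left out ...]
1.1, 0.3, -2.7]]
0 [None, None, None, [0.2, -0.0, 0.1, 1.8, 1.8], [0.3, -0.0, 0.0, 1.2, 1.8], [0.4, -0.0, -0.2, 0.6, 2.0], [1.2, -1.1, 1.5, 0.3, 0.6], [1.3, -1.2, 2.5, 0.4, -0.3]]
-0.36 [None, None, None, [0.3, 0.0, -0.1, 1.9, 1.5], [0.3, 0.1, -0.1, 1.2, 1.6], [0.2, 0.1, -0.1, 0.6, 1.6], [0.8, -0.6, 1.8, 0.3, -0.2], [0.8, -0.7, 2.5, 0.6, -0.9]]
-0.7 [None, None, None, [0.4, 0.1, -0.2, 1.8, 1.3], [0.3, 0.2, -0.1, 1.2, 1.3], [0.1, 0.3, -0.0, 0.6, 1.2], [-0.0, 0.2, 1.5, 0.3, -0.4], [-0.2, 0.3, 2.2, 0.5, -1.2]]
-1.2 [None, None, [0.6, 0.1, -0.4, 1.9, 1.0], [0.5, 0.2, -0.3, 1.6, 1.0], [0.3, 0.3, -0.2, 1.2, 1.0], [-0.1, 0.5, 0.0, 0.8, 0.7], [-0.5, 0.7, 0.6, 0.5, -0.1], [-0.7, 0.9, 0.9, 0.4, -0.4]]
```

```bash
python3 - <<'E'
from h import *
p,q=pose(GRIP*0,SC,SY,0)
print(ctrl.servo_line(p,q,max_speed=.08,f_stop=8)); st("down")
ctrl.clamp(); st("clamped"); print(ctrl.read_grip_force())
p=ctrl.read_position()
ctrl.servo_line(p+[0,0,.1],max_speed=.1); st("lift")
for n in("side","top"): cv2.imwrite(f"pics/lift_{n}.png",viewer.snapshot(n))
a=cv2.imread("pics/lift_side.png")[100:330,80:330]; b=cv2.imread("pics/lift_top.png")[100:330,110:300]
cv2.imwrite("pics/lift.png",cv2.convertScaleAbs(cv2.resize(np.hstack([a,b]),None,fx=1.8,fy=1.8,interpolation=cv2.INTER_CUBIC),alpha=1.3))
E
```

```text
False
down t 3.44 p [0.5499 0.236  0.073 ] F [-0.1  0.8  0.6] w 1.0
clamped t 4.64 p [0.5494 0.2359 0.0725] F [0.4 0.3 0.4] w 0.148
29.998430907726288
lift t 5.79 p [0.5489 0.2357 0.1718] F [-0.  -0.3 -1.1] w 0.145
```

View pics/lift.png

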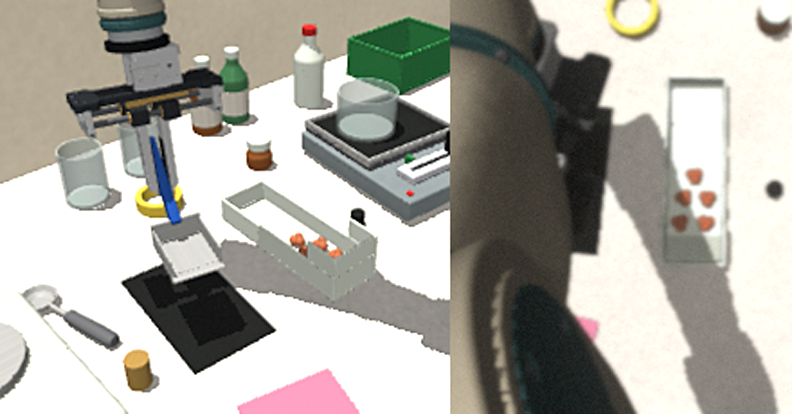

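The side view shows the scoop held by its handle at about (165,190), with the lip corners at (171,282) and (224,257) and the back's top corners at (152,233) and (203,214). I'll fit the held pitch from these.

```bash
python3 - <<'E'
from h import *
import joint as J
from scipy.optimize import least_squares
P=(np.array([(171,282),(224,257),(152,233),(203,214)])+.5)/1.8-.5+[80,100]
M=np.array([(-42,32,1),(-42,-32,1),(40,32,32),(40,-32,32)])/1e3
g=np.array([.5489,.2357,.1718])
def f(q): # yaw,pitch,slip along scoop x,z
    R=Ro.from_euler("ZYX",[q[0],q[1],0]); return (J.projk("side",R.apply(M-GRIP-[q[2],0,q[3]])+g,-.129)-P).ravel()
r=least_squares(lambda q:np.r_[f(q),q[2:]/.003],[-.28,0,0,0]); print(np.degrees(r.x[:2]),r.x[2:],r.fun.round(2))
# ik along scooping
for n,p in {"pre":pose(LIP,tray(30,2,100),TY,0),"ins":pose(LIP,tray(30,2,10),TY,0),"end":pose(LIP,tray(-78,2,10),TY,0)}.items(): print(n,ctrl.solve_ik(*p) is not None)
E
```

```text
[-17.9691  11.735 ] [0.0027 0.0066] [ 0.96 -2.39  0.6   3.09 -0.33 -2.97 -1.28  0.46  0.9   2.21]
pre True
ins True
end True
```

```bash
python3 - <<'E'
from h import *
line((ctrl.read_position()+[0,0,.04],None),.15)
ctrl.move_to(*pose(LIP,tray(38,2,90),TY,0)); st("pre")
line(pose(LIP,tray(38,2,25),TY,0),.1); st("low")
print(line(pose(LIP,tray(38,2,-2),TY,0),.03,f_stop=4)); st("contact")
cv2.imwrite("pics/ins_side.png",viewer.snapshot("side"))
a=cv2.imread("pics/ins_side.png")[130:290,190:320]
cv2.imwrite("pics/ins.png",cv2.convertScaleAbs(cv2.resize(a,None,fx=3.6,fy=3.6,interpolation=cv2.INTER_CUBIC),alpha=1.2))
E
```

```text
pre t 7.16 p [0.6427 0.0562 0.158 ] F [-0.8  0.4 -0.8] w 0.152
low t 7.96 p [0.6439 0.0541 0.0939] F [-0.5  0.7 -0.2] w 0.148
True
contact t 8.55 p [0.6429 0.0539 0.077 ] F [-0.2 -0.5  2.8] w 0.143
```

View pics/ins.png

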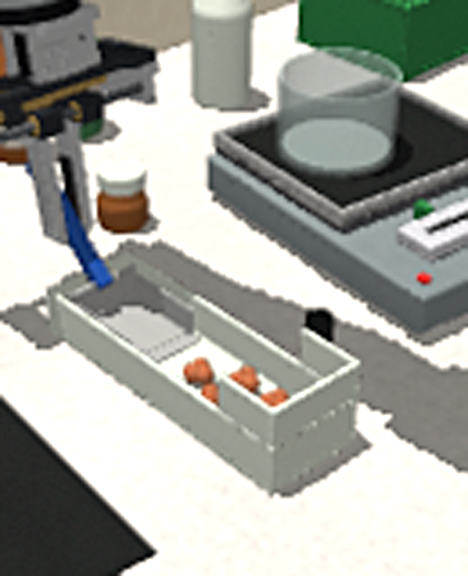

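Contact came at TCP z = 0.077, which matches a flat pan (nominal 0.0775). The picture shows the pan flat in the trough, with its lip at about (165,355), just behind the nuggets. Now I'll push and scoop.

```bash
python3 - <<'E'
from h import *
line(pose(LIP,tray(36,2,9.3),TY,0),.03)
print(line(pose(LIP,tray(-50,2,9.3),TY,0),.07,f_stop=15)); st("p1")
print(line(pose(LIP,tray(-76,2,9.3),TY,0),.05,f_stop=20)); st("p2")
for a,x,z in((8,-87,21),(16,-98,33),(24,-108,44),(28,-108,54)):
    r=line(pose(LIP,tray(x,2,z),TY,a),.05,f_stop=25); st(f"a{a} {r}")
line(pose(LIP,tray(-100,2,110),TY,27),.1); st("up")
for n in("side","top"): cv2.imwrite(f"pics/sc_{n}.png",viewer.snapshot(n))
a=cv2.imread("pics/sc_side.png")[100:300,190:360]; b=cv2.imread("pics/sc_top.png")[120:320,200:340]
cv2.imwrite("pics/sc.png",cv2.convertScaleAbs(cv2.resize(np.hstack([a,b]),None,fx=2.55,fy=2.55,interpolation=cv2.INTER_CUBIC),alpha=1.2))
E
```

```text
False
p1 t 10.22 p [0.5559 0.0571 0.0778] F [ 0.4  0.4 -1.6] w 0.146
False
p2 t 10.89 p [0.5296 0.0581 0.0779] F [ 0.4  0.1 -2.1] w 0.147
a8 False t 11.19 p [0.528  0.058  0.0707] F [ 1.5  0.4 -0.9] w 0.149
a16 False t 11.53 p [0.5212 0.0583 0.0634] F [-0.3 -0.2 -1.3] w 0.148
a24 False t 11.9 p [0.517  0.0589 0.0555] F [5.7 0.4 1.5] w 0.148
a28 False t 12.15 p [0.5162 0.0587 0.0546] F [ 4.2  0.1 -1.3] w 0.147
up t 12.89 p [0.5223 0.0583 0.1133] F [ 0.2 -1.  -2.3] w 0.146
```

View pics/sc.png

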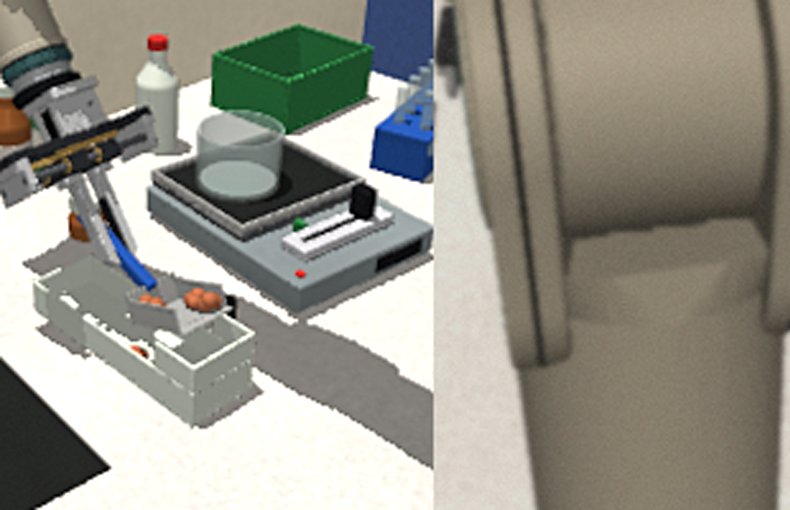

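The side view shows about four nuggets in the pan, two at (150,300) and two near the lip at (205,298). One is left in the trough at (140,350). I'll tilt further to settle them back, then carry slowly to the dish.

```bash
cat > col.py <<'E'
from h import *
def orange(n,name):
    im=viewer.snapshot(n); cv2.imwrite(f"pics/{name}_{n}.png",im)
    hsv=cv2.cvtColor(im,cv2.COLOR_BGR2HSV); m=cv2.inRange(hsv,(3,100,60),(14,225,255))
    k,_,s,c=cv2.connectedComponentsWithStats(m)
    print(n,[(int(s[i,4]),c[i].round().astype(int).tolist()) for i in range(1,k) if s[i,4]>5])
E
python3 - <<'E'
from h import *; from col import *
orange("side","o0")
line(pose(LIP,tray(-95,2,125),TY,36),.06); ctrl.pause(.3); st("tilt36"); orange("side","o1")
line(pose(LIP,tray(-95,2,205),TY,26),.1); st("up")
Y=-1.2
L0,L1=tray(-95,2,205),D+np.array([np.cos(Y),np.sin(Y),0])*.01+[0,0,.195]
W=[pose(LIP,L0+(L1-L0)*s,TY+(Y-TY)*s,26-5*s) for s in(.25,.5,.75,1)]
print([ctrl.solve_ik(*w) is not None for w in W])
for w in W: line(w,.11)
st("over"); orange("side","o2"); print(ctrl.read_q())
for a,z in((20,.165),(0,.155),(-20,.15),(-40,.14),(-60,.13),(-70,.13)):
    s=ctrl.solve_ik(*pour(Y,a,z)); print(a,None if s is None else np.round(s,2))
E
```

```text
side [(1012, [128, 40]), (568, [258, 45]), (234, [193, 148]), (47, [220, 189]), (101, [269, 217]), (24, [249, 217]), (6, [242, 236])]
tilt36 t 13.65 p [0.5269 0.0584 0.1073] F [ 0.8 -0.2 -0.7] w 0.15
side [(1017, [128, 40]), (353, [251, 47]), (128, [190, 151]), (18, [219, 190]), (78, [262, 213]), (15, [248, 215])]
up t 14.9 p [0.5274 0.0581 0.21  ] F [-1.6 -0.1 -0.9] w 0.148
[True, True, True, True]
over t 19.5 p [ 0.6508 -0.3616  0.2136] F [-0.2  1.  -1.7] w 0.148
side [(472, [121, 19]), (44, [234, 11]), (78, [308, 16]), (1415, [196, 54]), (49, [289, 128]), (14, [296, 130]), (240, [193, 148]), (44, [196, 172]), (120, [224, 189])]
[ 0.57982984  1.16547467  0.13139875  0.5119369  -0.41529476  1.92627286
  0.97861494]
20 [ 0.57  1.16  0.14  0.59 -0.4   1.84  1.01]
0 [ 0.4   0.86  0.25  1.07 -0.29  1.38  1.03]
-20 [ 0.15  0.65  0.37  1.45 -0.12  0.95  0.88]
-40 [-0.25  0.58  0.64  1.77  0.16  0.58  0.5 ]
-60 [-0.74  0.79  1.07  2.02  0.41  0.28  0.02]
-70 [-0.81  0.84  0.97  2.1   1.13  0.38 -0.82]
```

```bash
python3 - <<'E'
from h import *; from col import *
Y=-1.2
for a,z in((10,.17),(0,.158),(-12,.15),(-24,.142),(-36,.135),(-48,.13),(-60,.128)):
    line(pour(Y,a,z,off=.018),.09)
    if a in(-24,-36,-48): ctrl.pause(.2)
ctrl.pause(.4); st("poured"); orange("side","o3"); orange("top","o3"); print(ctrl.read_q())
E
```

```text
poured t 23.56 p [ 0.6033 -0.2413  0.2728] F [ 0.8 -1.1  2.7] w 0.146
side [(1512, [149, 45]), (147, [290, 40]), (243, [193, 148]), (48, [195, 172]), (121, [224, 189])]
top [(289, [295, 31])]
[-0.7314448   0.82032552  1.10254249  2.01747125  0.27674766  0.25359738
  0.1543819 ]
```

```bash
python3 - <<'E'
import cv2,numpy as np
from h import *
def red(f,x0,y0,x1,y1):
    im=cv2.imread(f).astype(int)[y0:y1,x0:x1]; m=((im[...,2]-im[...,0])>22).astype(np.uint8)
    k,_,s,c=cv2.connectedComponentsWithStats(m); return [(int(s[i,4]),(c[i]+[x0,y0]).round().astype(int).tolist()) for i in range(1,k) if s[i,4]>3]
for f in("side0_raw","o2_side","o3_side"): print(f,red(f"pics/{f}.png",255,90,330,190))
for f in("top0_raw","o3_top"): print(f,red(f"pics/{f}.png",325,105,410,180), red(f"pics/{f}.png",225,140,270,255))
print(red("pics/o3_side.png",190,190,300,280))
for _ in range(3): ctrl.pause(.1); st()
E
```

```text
side0_raw [(1192, [283, 105]), (5, [327, 104])]
o2_side [(1190, [274, 106]), (16, [305, 94]), (271, [320, 101]), (57, [289, 128]), (20, [296, 130])]
o3_side [(355, [320, 101]), (6, [262, 94]), (6, [277, 99]), (698, [268, 114]), (5, [290, 101]), (49, [300, 108]), (60, [281, 166]), (15, [271, 169]), (5, [284, 173])]
top0_raw [] [(60, [245, 197]), (62, [239, 209]), (62, [252, 210]), (62, [237, 223]), (63, [252, 223])]
o3_top [(102, [359, 115]), (4, [331, 110]), (4, [341, 109]), (6, [343, 112]), (6, [326, 114]), (26, [349, 116]), (7, [329, 115]), (23, [335, 117]), (4, [340, 115]), (13, [343, 119]), (15, [328, 119]), (4, [340, 123]), (5, [349, 123]), (5, [338, 126]), (4, [364, 128]), (9, [357, 155])] [(847, [241, 155]), (5, [262, 141]), (19, [265, 147]), (8, [266, 157]), (6, [240, 173]), (7, [230, 179])]
[(57, [223, 192]), (12, [243, 237])]
 t 23.76 p [ 0.6032 -0.2408  0.2726] F [ 1.3 -0.5  2.7] w 0.145
 t 23.86 p [ 0.6032 -0.2407  0.2726] F [ 0.8 -0.2  3.5] w 0.145
 t 23.96 p [ 0.6032 -0.2406  0.2725] F [ 1.1 -1.   3. ] w 0.146
```

```bash
python3 - <<'E'
from h import *
p=ctrl.read_position(); 
for dz in(.06,.05,.04):
    try: ctrl.servo_line(p+[0,0,dz],max_speed=.06); break
    except ctrl.IKError: print("no",dz)
st("raised")
for n in("side","top"): cv2.imwrite(f"pics/r_{n}.png",viewer.snapshot(n))
a=cv2.imread("pics/r_side.png")[40:260,190:360]; b=cv2.imread("pics/r_top.png")[70:290,270:420]
cv2.imwrite("pics/r.png",cv2.convertScaleAbs(cv2.resize(np.hstack([a,b]),None,fx=2.5,fy=2.5,interpolation=cv2.INTER_CUBIC),alpha=1.2))
E
```

```text
raised t 25.12 p [ 0.603  -0.2405  0.3321] F [ 1.3  0.1 -1.2] w 0.147
```

View pics/r.png

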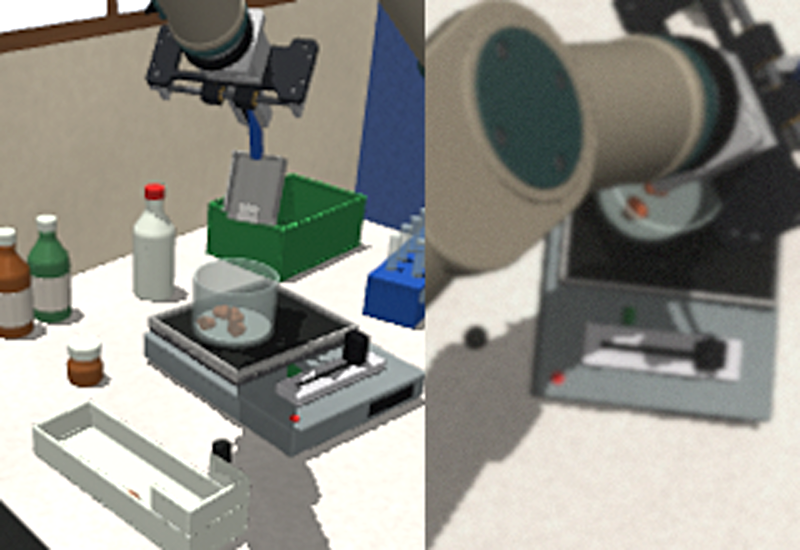

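The picture shows four nuggets in the dish at (222,318), one left in the trough at (135,492), and an empty pan. The dish is in its old place. The contact force has gone now that the scoop is raised, so the scoop may have turned slightly in the grip. I'll estimate its held pitch.

```bash
python3 - <<'E'
from h import *
import joint as J
from scipy.optimize import least_squares
P=(np.array([(227,217),(278,224),(235,153),(287,159)])+.5)/2.5-.5+[190,40]
M=np.array([(-42,32,1),(-42,-32,1),(40,32,32),(40,-32,32)])/1e3
g=np.array([.603,-.2405,.3321])
def f(q):
    R=Ro.from_euler("ZYX",[q[0],q[1],0]); return (J.projk("side",R.apply(M-GRIP-[q[2],0,q[3]])+g,-.129)-P).ravel()
for w in(.002,.01):
    r=least_squares(lambda q:np.r_[f(q),q[2:]/w],[-1.2,-1.1,0,0]); print(np.degrees(r.x[:2]),r.x[2:],r.fun.round(2))
# dish check: rim ellipse area diff with initial
a=cv2.imread("pics/side0_raw.png").astype(int); b=cv2.imread("pics/r_side.png").astype(int)
for dx in range(-2,3):
  print([int(np.abs(a[143:160,262:306]-b[143+dy:160+dy,262+dx:306+dx]).mean()*10) for dy in range(-2,3)])
E
```

```text
[-70.7544 -73.7139] [-0.0004  0.001 ] [ 1.58 -0.4  -0.26  0.34 -1.13 -0.42 -2.6   0.35 -0.19  0.48]
[-69.1642 -69.8054] [-0.0044  0.012 ] [ 1.43 -0.04 -0.26  0.52 -0.55 -0.59 -1.93  0.01 -0.44  1.2 ]
[248, 183, 177, 201, 250]
[246, 164, 116, 165, 227]
[245, 156, 55, 133, 210]
[266, 185, 103, 145, 220]
[293, 225, 165, 174, 233]
```

```bash
python3 - <<'E'
from h import *; from col import *
import h
h.PHI=21.
mid=(np.array([.60,-.02,.33]),tool(-.2,0).as_quat())
pl=pose(GRIP*0,SC,SY,0)
print(ctrl.solve_ik(*mid) is not None, ctrl.solve_ik(*pl) is not None)
ctrl.move_to(*mid); st("mid")
ctrl.move_to(pl[0]+[0,0,.09],pl[1]); st("over")
line((pl[0]+[0,0,.02],pl[1]),.1)
print(line((pl[0]-[0,0,.004],pl[1]),.02,f_stop=4)); st("contact")
cv2.imwrite("pics/pl_side.png",viewer.snapshot("side"))
E
```

```text
True True
mid t 26.57 p [ 0.5998 -0.0203  0.3294] F [ 0.5  0.9 -1.2] w 0.146
over t 27.76 p [0.5509 0.2338 0.1634] F [-0.6 -1.5 -1.6] w 0.151
True
contact t 29.7 p [0.5495 0.2358 0.0693] F [ 0.4 -0.2  5.3] w 0.148
```

```bash
python3 - <<'E'
from h import *; from col import *
ctrl.open_gripper(); st("open")
R=Ro.from_quat(ctrl.read_eef_rot()); p=ctrl.read_position()
ctrl.servo_line(p-.11*R.as_matrix()[:,2],max_speed=.12); st("away")
SYW=-.1299
q=tool(SYW,0,0).as_quat(); s=np.array([.4338,-.2573,.088])
ctrl.move_to(s+[0,0,.12],q); st("slider over")
ims={}
for n in("side","top"):
    im=viewer.snapshot(n); cv2.imwrite(f"pics/s_{n}.png",im)
import joint as J
from scipy.optimize import least_squares
k=dict(top=-.0918,side=-.129)
# green mark: pixel set centroid vs projected box centroid, from the initial pictures
c={}
for n,(x0,y0,x1,y1) in dict(top=(335,185,370,205),side=(295,180,320,195)).items():
    im=cv2.imread(f"pics/{n}0_raw.png").astype(float)[y0:y1,x0:x1]; w=np.clip(im[...,1]-np.maximum(im[...,0],im[...,2])-12,0,None)
    yy,xx=np.mgrid[y0:y1,x0:x1]; c[n]=np.array([(w*xx).sum(),(w*yy).sum()])/w.sum(); print(n,c[n],(w>0).sum())
def cen(n,X):
    m=np.array([(a,b,z) for a in(-8,8) for b in(-4,4) for z in(0,16)])/1e3
    px=J.projk(n,Ro.from_euler("z",SYW).apply(m)+X,k[n]).astype(np.float32)
    M=cv2.moments(cv2.convexHull(px)); return np.array([M["m10"],M["m01"]])/M["m00"]
r=least_squares(lambda X:np.r_[cen("top",X)-c["top"],cen("side",X)-c["side"]],[.475,-.193,.045],diff_step=1e-3)
print(r.x,r.fun, Ro.from_euler("z",-SYW).apply(r.x-[.5278,-.2378,0]))
E
```

```text
open t 31.03 p [0.5489 0.2357 0.0684] F [-0.2  0.7  0.4] w 1.003
away t 32.1 p [0.5862 0.225  0.1703] F [0.4 0.3 0.3] w 0.999
slider over t 33.94 p [ 0.4347 -0.2565  0.2078] F [ 1.3 -1.  -0.6] w 0.999
top [351.6254 195.7885] 28
side [306.8036 187.2913] 23
[ 0.4741 -0.1941  0.0516] [-0.1639 -0.1855  0.3157 -0.006 ] [-0.0589  0.0364  0.0516]
```

```bash
python3 - <<'E'
from h import *
import joint as J
Rz=Ro.from_euler("z",-.1299); O=np.array([.5278,-.2378,0])
s=np.array([.4338,-.2573,.088]); q=tool(-.1299,0,0).as_quat()
print(ctrl.servo_line(s,q,max_speed=.08,f_stop=10)); st("down")
ctrl.clamp(); st("clamp")
t=O+Rz.apply([-.0906,.0367,.088])
print(ctrl.servo_line(t,max_speed=.04,f_stop=25)); st("slid"); ctrl.pause(.2)
print("TCP in shaker frame",Rz.inv().apply(ctrl.read_position()-O))
ctrl.open_gripper()
ctrl.servo_line(t+[0,0,.1],max_speed=.12); st("up")
p=ctrl.read_position()
ctrl.move_to(np.array([.42,.02,.30]),q); st("clear")
for n in("side","top"): cv2.imwrite(f"pics/f_{n}.png",viewer.snapshot(n))
# dark slider blob in both pictures, compare with prediction
for n,(x0,y0,x1,y1) in dict(top=(325,195,400,225),side=(300,165,350,200)).items():
    im=cv2.imread(f"pics/f_{n}.png")[y0:y1,x0:x1]; m=(im.max(2)<45).astype(np.uint8)
    k,_,st_,c=cv2.connectedComponentsWithStats(m); print(n,[(st_[i].tolist(),(c[i]+[x0,y0]).round(1).tolist()) for i in range(1,k) if st_[i,4]>8], "pred top",J.projk(n,O+Rz.apply([-.0906,.0367,.0995]),-.0918 if n=="top" else -.129).round(1))
E
```

```text
False
down t 35.69 p [ 0.4341 -0.2575  0.0884] F [-0.8  0.  -0.4] w 1.001
clamp t 36.82 p [ 0.4338 -0.2578  0.088 ] F [-0.8 -0.4 -0.7] w 0.212
False
slid t 38.67 p [ 0.443  -0.1897  0.088 ] F [ 1.9 -0.4 -3.6] w 0.208
TCP in shaker frame [-0.0903  0.0367  0.088 ]
up t 41.07 p [ 0.4423 -0.1893  0.1875] F [ 0.5 -0.3 -0.2] w 1.002
clear t 42.02 p [0.4199 0.0193 0.2996] F [-0.8 -0.1 -0.8] w 0.996
top [([21, 5, 1, 10, 10], [346.0, 204.5])] pred top [[354.9 207.6]]
side [([0, 0, 28, 16, 282], [309.9, 171.0]), ([7, 9, 25, 20, 165], [316.7, 184.3]), ([42, 31, 8, 4, 17], [346.6, 198.2])] pred top [[315.7 180. ]]
```

```bash
python3 - <<'E'
from h import *
import joint as J
from scipy.optimize import least_squares
ctrl.move_joints([-1.354,0.628,0.038,1.517,-0.027,0.996,-0.02]); st("home")
k=dict(top=-.0918,side=-.129); Rz=Ro.from_euler("z",-.1299); O=np.array([.5278,-.2378,0])
I={n:viewer.snapshot(n) for n in k}; I0={n:cv2.imread(f"pics/{n}0_raw.png") for n in k}
for n in k: cv2.imwrite(f"pics/e_{n}.png",I[n])
def cen(n,X):
    m=np.array([(a,b,z) for a in(-14,14) for b in(-10,10) for z in((-40,0))])/1e3
    M=cv2.moments(cv2.convexHull(J.projk(n,Rz.apply(m)+X,k[n]).astype(np.float32))); return np.array([M["m10"],M["m01"]])/M["m00"]
def slider(I,g):
    c={}
    for n in k:
        u=cen(n,g).round().astype(int); h=9; x0,y0=u-h; im=I[n][y0:y0+2*h+1,x0:x0+2*h+1]
        m=(im.max(2)<(70 if n=="side" else 52)).astype(np.uint8); kk,l,s,ce=cv2.connectedComponentsWithStats(m); i=1+np.argmax(s[1:,4]); c[n]=ce[i]+[x0,y0]; print(n,u,s[i].tolist(),c[n].round(2))
    r=least_squares(lambda X:np.r_[cen("top",X)-c["top"],cen("side",X)-c["side"]],g,diff_step=1e-3)
    return Rz.inv().apply(r.x-O).round(4),r.fun.round(2)
print(slider(I0,np.array([.4338,-.2573,.0995])))
print(slider(I,O+Rz.apply([-.0906,.0367,.0995])))
for name,n,(x0,y0,x1,y1) in [("scoop","side",(150,205,210,295)),("scoop","top",(148,143,185,225)),("dishrim","side",(262,143,306,160)),("tape","side",(153,200,183,222)),("jar","side",(215,175,233,195)),("spat","side",(92,255,150,298)),("weight","side",(145,292,168,320)),("stopper","side",(272,213,285,225)),("shaker","side",(248,180,300,225))]:
    a=cv2.cvtColor(I0[n],6); b=cv2.cvtColor(I[n],6)
    r=cv2.matchTemplate(b[y0-8:y1+8,x0-8:x1+8],a[y0:y1,x0:x1],cv2.TM_CCOEFF_NORMED); _,m,_,l=cv2.minMaxLoc(r); print(name,n,round(m,3),(l[0]-8,l[1]-8))
E
```

```text
home t 44.45 p [0.1825 0.6241 0.225 ] F [ 0.2 -0.7 -0.1] w 0.999
top [381 211] [0, 4, 18, 13, 144] [382.65 211.66]
side [331 179] [0, 1, 16, 18, 150] [330.49 178.91]
(array([-0.0905, -0.0337,  0.1004]), array([-0.41, -0.48,  0.83, -0.06]))
top [353 208] [0, 4, 19, 12, 131] [353.19 208.44]
side [315 186] [0, 0, 19, 18, 171] [315.49 184.74]
(array([-0.0917,  0.0366,  0.1038]), array([ 0.,  0., -0.,  0.]))
scoop side 0.991 (0, 0)
scoop top 0.99 (0, 1)
dishrim side 1.0 (0, 0)
tape side 0.994 (0, 0)
jar side 1.0 (0, 0)
spat side 0.999 (0, 0)
weight side 1.0 (0, 0)
stopper side 1.0 (0, 0)
shaker side 1.0 (0, 0)
```

```bash
python3 -c "
from station import ctrl
print(ctrl.hand_in())"
```

```text
the job is handed in; nothing more can be done
None
```

I handed the job in at about 44 s: four nuggets are in the dish and one is still in the trough. The slider reads within about 0.5 mm of the green mark, the scoop is back pan-down on its black mat, and the dish and the bystanders checked are where they were. The scoop pressed on something at about 3 N during the tip, probably the dish, and turned slightly in the grip, but the dish did not shift.

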